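# Put a cordless tracing light box back in service and switch it on by its dimmer knob

### The arm

A 6-joint arm with a two-finger parallel gripper is mounted at the origin on the work surface. World frame = base frame: x ahead of the robot, y to its left, z up, the work surface at z = 0. Lengths are in m, angles in rad, forces in N, time in s.
With the tool pointing down it reaches from about 0.35 to 0.775 m from the base axis. Payload 7.3 kg.
Tool frame: the origin (TCP) lies at the very end of the fingers, on their centre line; the grasp point (between the pads) lies 19 mm behind it (robot.pinch_z is the distance from the TCP to the grasp point, in m); z points along the fingers, y is the line along which they close (so a half turn about z gives the same grasp; the last joint's range is limited). The gripper opens to 92 mm and grips with 3 to 60 N. Pads are 19 mm wide; open, the fingers measure 130 mm over their backs; the gripper's body (75 mm by 190 mm) begins 47 mm behind the grasp point.
Start: joints at [-1.482, 0.342, 1.524, -0, 1.275, -0.146], TCP at [0.122, -0.511, 0.227] pointing down, gripper open.
Joint ranges: [-2.53, 2.53], [-0.77, 2.02], [0.04, 2.7], [-1, 4.14], [0.28, 2.66], [-3.11, 3.11]. Speed limits (rad/s): [2.57, 2.57, 3.14, 3.14, 3.14, 3.14].

### API

Orientations are given as [roll, pitch, yaw] about the fixed x, y, z axes, in that order (R = Rz(yaw) Ry(pitch) Rx(roll)).
In Python, from cell import robot gives the robot as it stands.
- The arm moves only by the tool move_arm, never from a script. Its argument "motion" is a list of rows, each a list of 6 numbers: the shift along the tool's x, y, z in units of 0.1 m (1.0 is 0.1 m), then the turn, a rotation vector about the tool's x, y, z in units of pi rad (1.0 is pi rad). In form: [[dx, dy, dz, rx, ry, rz], ...]. A call has 1 to 12 rows; each row is the pose to reach, as a shift and turn from the pose commanded when the call began, along the tool's axes at that moment, turning the shorter way round; what a row does not reach only later rows make up. A row lasts 1/8 s, in which the tool goes at most 62.5 mm and 10.7 degrees, less where a joint would pass 70% of its speed; a pose out of reach is approached as far as the arm can. A call with a number of a shift or a turn outside -1 to 1 is refused whole. A call with a gripper value outside its range is refused whole. "fingers" is the opening, from -1 (shut) to 1 (fully open), set as the call begins (left out, the last holds). The fingers move at their own pace and stop on an object; "newtons" is the grip in N (left out, the last holds). Time passes only in rows, so rows that repeat a pose let the fingers close. It gives the time, the measured TCP pose, the force, the opening and the grip force at its end, in the units of the state.
- robot.observe(): the state, without advancing time (a new reading comes with each control period).
- robot.read_camera(name): name is "side" or "top" or "wrist"; returns a dict with "image" (480x640x3 uint8, red, green, blue), "range_z" (480x640 float32, m along the optical axis (not along the pixel's ray), 0 where there is no reading), "vfov" (degrees; the focal length in pixels is half the picture's height over the tangent of half this angle, whatever the lens; pixels are square), "cx", "cy" (the principal point, pixels), "k1" (the pictures are not rectified: a ray, as slopes to the right and down, at radius r is drawn at 1 + k1 r^2 times it, then the intrinsics apply), "extrinsics" (4x4, takes a point from camera to world coordinates); the wrist camera has in their place "hand_eye" (4x4, takes a point from camera to tool coordinates, whose origin is the TCP and whose axes are the flange's). Camera axes: x right, y up, looking along -z (the intrinsics and any distortion apply to the point x, -y, -z); pixel columns grow to the right and rows downward; lengths in m; the calibration is good to about 2 mm. A picture is of the moment at which its call begins: read the wrist's pose just before it.
- robot.hand_in(): hands the job in; it is judged then, once.
The state is a dict: "time": time; "qpos": joint angles; "qvel": joint speeds; "joint_efforts": joint torques, N m; "tool_pos": TCP position; "tool_rot": TCP orientation; "contact_force": force on the tool from outside, world axes, zero at the start; "torque": the same for the moment, N m; "opening": finger opening in m; "grip_force": force on a finger pad.
Only numpy, scipy, OpenCV 4.12 (cv2) and the standard library are available. Lean on these libraries where they do the work, as an engineer would, in place of code of your own. Each camera call takes 0.05 s, during which the arm holds its last target. There are 200 camera calls.

### The job

Get the tracing light box on the desk going again: lift the round battery stick out of its charger, slide it fully home into the battery well in the box's control strip and let go of it there. Refit the loose dimmer knob: turn it so that its keyed bore matches the flat of the D-shaft, push it all the way onto the shaft, then press it in against its spring and keep it pressed (a long press switches the box on), so that you finish still holding the knob pushed in. Leave the notebook, calculator and pencil sharpener where they are.

Things in the scene. Friction and masses are not known exactly. Their poses are not given: they have to be found in the camera images.
- light_box: Fixed tracing light box, top 60 mm above the desk: dark control strip 80 mm deep (x), 350 mm wide (y) on its near side, behind it an aluminium case 230 mm deep with a white panel. Origin: desk level under the strip's middle. x from strip to panel, y along the strip, z up. On the strip's centre line: battery well at y = -100 mm, dimmer shaft at y = +90 mm.
- well_mouth (a point): Centre of the mouth of the battery well, level with the strip's top: an upright round hole of 35 mm diameter, 50 mm deep, with a 2 mm chamfer at the mouth. Axes as the light box.
- battery_grip (a point): Middle of the battery stick's head, on its axis. Upright stick, 180 g (+-30%): plain stem 32 mm diameter, 44 mm long, foot chamfered; ribbed black head 44 mm diameter, 40 mm high. The point is 64 mm above the foot, 20 mm above the head's shoulder. It starts 22 mm deep in the charger. Fully home the shoulder rests on the strip: this point 20 mm above well_mouth, on its axis.
- charger: Fixed black charger block 74 x 74 mm, 30 mm high, with a loose round hole (37 mm) in the middle in which the battery stick stands at the start; origin under its centre on the desk, z up. It and the knob may swap sides of the desk.
- knob_centre (a point): Middle of the loose dimmer knob, on its bore's axis, 16 mm above its underside; x to the nose, z up. Black bar, 40 g (+-30%), 32 mm high, 26 mm wide (y) with flat sides, from 20 mm behind the axis (square end) to a pointed nose 30 mm ahead (last 14 mm taper); white line on top from axis to nose. Stands on the desk, bore down, 18 mm deep; bore's flat is on the nose side.
- shaft_tip (a point): Top end of the upright metal D-shaft on the strip, on its axis, 24 mm above the strip unpressed; z up, x: where its flat faces. 12 mm diameter, flat 2.5 mm from axis, end tapered; bore about 0.7 mm wider all round. The knob goes on only if its nose points along this x (+-10 deg); fully on, knob_centre is 2 mm below this point. The shaft can turn about z with 0.05 N m drag.
- dimmer_push (a joint): How far the D-shaft is pressed down, m: 0 released, 0.004 fully pressed. A spring resists with 5 N at the start of the travel and 10 N at the end, and pushes it back up when let go.
- notebook: Bystander: closed blue ring-bound notebook 150 (x) x 210 (y) mm, 14 mm thick, lying flat on the desk; origin under its centre.
- calculator: Bystander: white desk calculator 90 (x) x 150 (y) mm, 16 mm high; origin under its centre.
- sharpener: Bystander: small metal pencil sharpener 26 x 17 x 13 mm; origin under its centre.
Things that resemble listed ones, but are neither listed nor needed, are in the scene too. Of the things that look like the part that bears battery_grip, the largest one is meant.

How it is judged:
By the outcome, as a careful person would: the job done as asked, in the order asked, and still so for the second after the job is handed in, while the arm keeps its last pose, push and grip.
It also fails if it takes over 61 s, if anything falls off the work surface, if the arm or the gripper's body presses on something with over 40 N, if the wrist force passes 120 N, or if a joint passes its speed limit or range.

## Working session

There is one attempt and no reset: what is moved stays moved. The work goes in short steps, Python scripts to look and compute and a tool call to move; the robot and the scene stay as the last step left them, time stands still between calls to the robot, and variables do not carry over. Pictures are saved under pics/ and viewed, at most 10 in all, crops included, and the job is handed in when it is done.

Besides the shell and the picture viewer there is one more tool, called after "Call:" in YAML: its name, and indented under it one key for each argument. move_arm: Moves the arm, as the interface text tells. Shifts and turns lie within -1 to 1; 1 stands for 0.1 m of shift or pi rad of turn. Its arguments: {"type":"object","properties":{"motion":{"type":"array"},"fingers":{"type":"number"},"newtons":{"type":"number"}},"required":["motion"]}

```bash
mkdir -p pics; ls; cat > h.py <<'E'
import numpy as np, cv2, pickle
from cell import robot
from scipy.spatial.transform import Rotation as R
def cap(n,tag):
    s=robot.observe(); c=robot.read_camera(n)
    if 'hand_eye' in c:
        T=np.eye(4);T[:3,:3]=R.from_euler('xyz',s['tool_rot']).as_matrix();T[:3,3]=s['tool_pos']
        c['extrinsics']=T@np.array(c['hand_eye'])
    pickle.dump(c,open(f'pics/{tag}.pkl','wb')); cv2.imwrite(f'pics/{tag}.png',c['image'][:,:,::-1]); return c
def load(t): return pickle.load(open(f'pics/{t}.pkl','rb'))
def K(c):
    f=240/np.tan(np.radians(c['vfov'])/2); return f
def ray(c,u,v):
    f=K(c); d=np.array([(u-c['cx'])/f,(v-c['cy'])/f]); p=d.copy()
    for _ in range(20): p=d/(1+c['k1']*(p@p))
    E=np.array(c['extrinsics']); return E[:3,3],E[:3,:3]@np.array([p[0],-p[1],-1])
def atz(c,u,v,z):
    o,d=ray(c,u,v); return o+d*(z-o[2])/d[2]
def atd(c,u,v):
    o,d=ray(c,u,v); return o+d*c['range_z'][int(round(v)),int(round(u))]
def cloud(c):
    f=K(c); v,u=np.mgrid[:480,:640]; d=np.stack([(u-c['cx'])/f,(v-c['cy'])/f],-1);p=d.copy()
    for _ in range(20): p=d/(1+c['k1']*(p**2).sum(-1,keepdims=True))
    E=np.array(c['extrinsics']); z=c['range_z'][...,None]
    return np.concatenate([p[...,:1],-p[...,1:],-np.ones_like(z)],-1)*z@E[:3,:3].T+E[:3,3]
E
python3 - <<'E'
from h import *
for n in ['top','side','wrist']:
    c=cap(n,n+'0'); print(n,c['vfov'],c['k1'],np.round(c['extrinsics'],3).tolist())
print(robot.observe(), robot.pinch_z)
E
```

```text
pics
top 42.85882376739812 -0.07385504964193634 [[-0.008, 0.987, -0.161, 0.308], [-1.0, -0.011, -0.014, -0.021], [-0.016, 0.161, 0.987, 1.365], [0.0, 0.0, 0.0, 1.0]]
side 52.992146101869494 -0.018904908351062875 [[0.964, 0.195, -0.179, 0.339], [-0.264, 0.68, -0.684, -0.738], [-0.012, 0.706, 0.708, 0.824], [0.0, 0.0, 0.0, 1.0]]
wrist 62.23732000266322 -0.02132883944366593 [[0.232, 0.925, 0.301, 0.204], [-0.973, 0.221, 0.071, -0.49], [-0.001, -0.309, 0.951, 0.383], [0.0, 0.0, 0.0, 1.0]]
{'time': 0.15, 'qpos': array([-1.48197580e+00,  3.42552515e-01,  1.52477242e+00, -1.33291539e-05,
        1.27538917e+00, -1.45963680e-01]), 'qvel': array([-5.01350137e-04, -3.06199814e-05, -1.95653329e-03,  1.15248277e-03,
       -7.36807049e-04,  1.03646963e-03]), 'joint_efforts': array([ 1.46383936e-03, -4.31469834e+01, -2.44352514e+01,  7.17281573e-02,
        5.37472602e-02, -8.44930423e-05]), 'tool_pos': array([ 0.12214249, -0.51029464,  0.22621867]), 'tool_rot': array([-3.14048128e+00, -1.50498025e-04,  2.34788007e-01]), 'contact_force': array([ 0.02157347, -0.34672802, -0.95143638]), 'torque': array([-0.0336692 , -0.04550287, -0.03529997]), 'grip_force': 0.0, 'opening': 0.09188132317382987} 0.0188
```

View pics/top0.png

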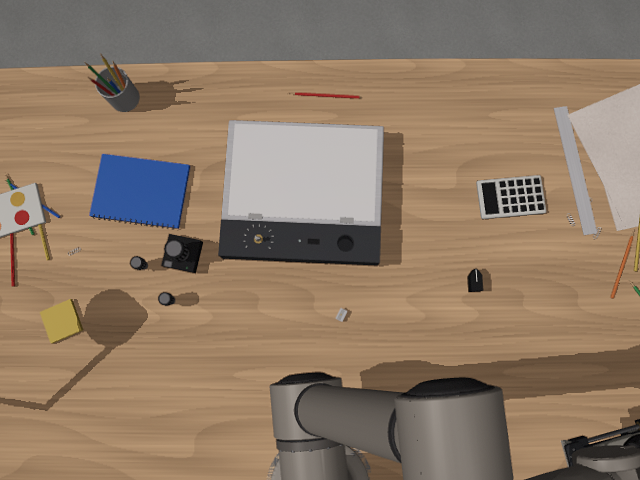

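View pics/side0.png

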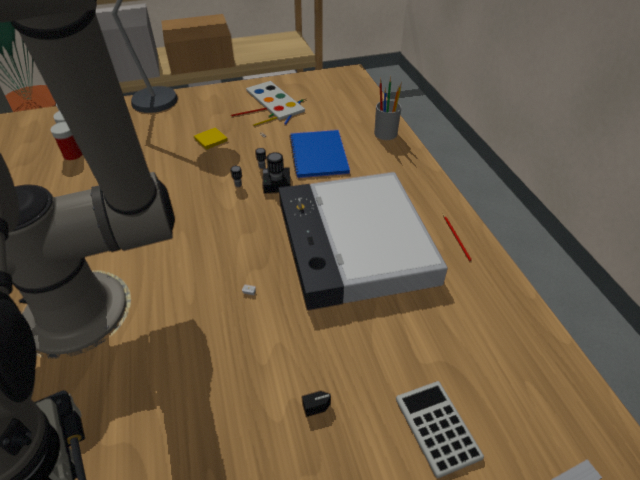

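Top view: the things that look like the battery are at (175,249) in the charger, (138,263) and (166,298) loose. The one in the charger is the largest, so it fits. The knob is at (476,281), the shaft at (258,239) and the well at (345,242). I'll confirm in an enlarged crop.

```bash
python3 - <<'E'
from h import *
c=load('top0'); im=c['image'][:,:,::-1]
def cr(im,u,v,w,h,s): return cv2.resize(im[v-h//2:v+h//2,u-w//2:u+w//2],None,fx=s,fy=s,interpolation=cv2.INTER_CUBIC)
s=load('side0')['image'][:,:,::-1]
m=np.vstack([np.hstack([cr(im,165,265,100,75,4),cr(im,258,239,50,38,8)[:300]]),np.hstack([cr(im,345,242,50,38,8)[:300],cr(im,476,281,50,38,8)[:300]])])
cv2.imwrite('pics/m1.png',m); print(m.shape)
P=cloud(c)
def st(t,P,m): print(t,m.sum(),np.round(np.median(P[m],0),4),np.round(P[m].min(0),3),np.round(P[m].max(0),3))
for n,u,v in [('stickhead',175,247),('charger',195,262),('l1',137,261),('l2',165,297),('strip',330,228),('shaft',258,239),('knob',476,281),('well',345,242),('calc',500,210),('nb',140,190)]: print(n,np.round(atd(c,u,v),4), c['range_z'][v,u])
E
```

```text
Traceback (most recent call last):
ValueError: all the input array dimensions except for the concatenation axis must match exactly, but along dimension 0, the array at index 0 has size 296 and the array at index 1 has size 300
```

```bash
python3 - <<'E'
from h import *
c=load('top0'); im=c['image'][:,:,::-1]
def cr(im,u,v,w,h,s): return cv2.resize(im[v-h//2:v+h//2,u-w//2:u+w//2],None,fx=s,fy=s,interpolation=cv2.INTER_CUBIC)[:296]
m=np.vstack([np.hstack([cr(im,165,265,100,75,4),cr(im,258,239,50,38,8)]),np.hstack([cr(im,345,242,50,38,8),cr(im,476,281,50,38,8)])])
cv2.imwrite('pics/m1.png',m); print(m.shape)
for n,u,v in [('stickhead',175,247),('charger',195,262),('l1',137,261),('l2',165,297),('strip',330,228),('shaft',258,239),('knob',476,281),('well',345,242),('calc',500,210),('nb',140,190)]: print(n,np.round(atd(c,u,v),4), c['range_z'][v,u])
E
```

```text
(592, 800, 3)
stickhead [0.5129 0.3046 0.0887] 1.2975056
charger [0.4889 0.275  0.0246] 1.3564112
l1 [0.4876 0.3951 0.0596] 1.3234371
l2 [0.4092 0.3324 0.0536] 1.3158718
strip [ 0.5558 -0.0261  0.0591] 1.3288686
shaft [0.5294 0.128  0.0814] 1.3048497
knob [ 0.4392 -0.3444  0.033 ] 1.3313668
well [ 0.5325 -0.0595  0.0111] 1.3720192
calc [ 0.6013 -0.4112  0.0157] 1.3735846
nb [0.6586 0.4094 0.0138] 1.3962536
```

View pics/m1.png

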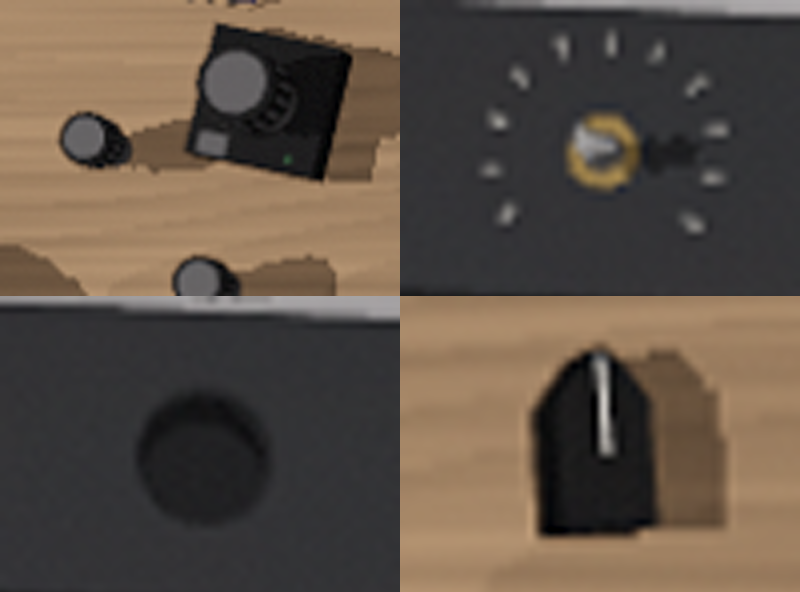

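The crop confirms the big stick in the charger (head top at crop (235,82)). Next I'll compute the poses and the first moves.

```bash
cat >> h.py <<'E'
def tf(pos,yaw,cmd=None):
    s=robot.observe()
    p,y=(s['tool_pos'],s['tool_rot'][2]) if cmd is None else cmd
    Rm=R.from_euler('xyz',[np.pi,0,y]).as_matrix()
    d=Rm.T@(np.array(pos)-p)/0.1
    a=-((yaw-y+np.pi)%(2*np.pi)-np.pi)/np.pi
    print('shift',np.round(d,3),'rz',round(a,4))
E
python3 - <<'E'
from h import *
c=load('top0')
print('stick',atz(c,173.6,248.4,.092))
w=atz(c,345.0,242.9,.06); s=atz(c,258.1,238.5,.06); print('well',w,'shaft',s, np.linalg.norm(w-s))
d=s-w; print('box yaw from holes', np.arctan2(-d[0],d[1]))
k=lambda x,y,z: atz(c,476-25+(x-400)/8-.45,281-19+(y-296)/8-.45,z)
ax=k(606,455,.032); no=k(598,357,.032); print('knob axis',ax,'nose',no,'len',np.linalg.norm(no-ax),'yaw',np.arctan2(*(no-ax)[1::-1]))
# strip edges
for u,v in [(220,262),(380,265),(222,221),(382,225)]: print(np.round(atz(c,u,v,.06),4))
tf([.44,-.344,.23],np.pi/2)
E
```

```text
stick [0.5093902  0.30668573 0.092     ]
well [ 0.52245423 -0.05811194  0.06      ] shaft [0.53422774 0.13028062 0.06      ] 0.1887600994552407
box yaw from holes -0.06241339052337249
knob axis [ 0.4383856  -0.34526748  0.032     ] nose [ 0.46540938 -0.34434887  0.032     ] len 0.027039387076712464 yaw 0.03397987503490037
[0.4836 0.2126 0.06  ]
[ 0.4735 -0.1326  0.06  ]
[0.574  0.2098 0.06  ]
[ 0.561  -0.1391  0.06  ]
shift [ 3.478 -0.878 -0.038] rz -0.4253
```

Call:
move_arm:
  motion:
    - [0.45,-0.1,0,0,0,0]
    - [0.9,-0.2,0,0,0,0]
  fingers: 1

```text
time: 0.4
tool_pos: [0.2056, -0.4697, 0.2264]
tool_rot: [-3.141, -0.0, 0.233]
contact_force: [-0.3, -0.5, 0.5]
opening: 0.0918
grip_force: 0.0
```

Call:
move_arm:
  motion:
    - [0.45,-0.1,0,0,0,0]
    - [0.9,-0.2,0,0,0,0]

```text
time: 0.65
tool_pos: [0.2891, -0.429, 0.2265]
tool_rot: [-3.141, 0.0, 0.235]
contact_force: [-0.4, -0.0, -0.0]
opening: 0.0917
grip_force: 0.0
```

Call:
move_arm:
  motion:
    - [0.45,-0.12,0,0,0,0]
    - [0.9,-0.25,0,0,0,0]

```text
time: 0.9
tool_pos: [0.3708, -0.3837, 0.2265]
tool_rot: [-3.141, 0.0, 0.235]
contact_force: [-0.2, -0.9, -0.0]
opening: 0.0915
grip_force: 0.0
```

Call:
move_arm:
  motion:
    - [0.4,-0.12,0,0,0,0]
    - [0.8,-0.25,0,0,0,0]
    - [0.8,-0.25,0,0,0,0]

```text
time: 1.27
tool_pos: [0.4434, -0.3399, 0.2262]
tool_rot: [-3.141, -0.0, 0.239]
contact_force: [-0.5, 0.1, 0.3]
opening: 0.0918
grip_force: 0.0
```

```bash
python3 - <<'E'
from h import *
c=cap('wrist','wk'); s=robot.observe(); print(s['time'],s['tool_pos'],s['tool_rot'],s['qpos'],np.abs(s['qvel']).max())
tf([.46,.12,.23],0.235)
E
```

```text
1.325 [ 0.44218871 -0.34078141  0.22622825] [-3.14096655e+00  7.05815320e-04  2.37333928e-01] [-7.93718496e-01  4.04094651e-01  1.43092068e+00 -2.93842564e-04
  1.30747716e+00  5.39820734e-01] 0.03871807798066393
shift [ 1.256 -4.437 -0.038] rz 0.0007
```

Call:
move_arm:
  motion:
    - [0.12,-0.45,0,0,0,0]
    - [0.25,-0.9,0,0,0,0]

```text
time: 1.58
tool_pos: [0.4439, -0.2482, 0.2263]
tool_rot: [-3.141, 0.001, 0.232]
contact_force: [0.9, 0.5, 0.7]
opening: 0.092
grip_force: 0.0
```

Call:
move_arm:
  motion:
    - [0.12,-0.45,0,0,0,0]
    - [0.25,-0.9,0,0,0,0]

```text
time: 1.82
tool_pos: [0.4474, -0.1546, 0.2267]
tool_rot: [3.141, 0.0, 0.233]
contact_force: [0.1, 0.4, -0.5]
opening: 0.092
grip_force: 0.0
```

Call:
move_arm:
  motion:
    - [0.2,-0.45,0,0,0,0]
    - [0.4,-0.9,0,0,0,0]
    - [0.4,-0.9,0,0,0,0]
    - [0.4,-0.9,0,0,0,0]

```text
time: 2.33
tool_pos: [0.466, -0.0592, 0.2267]
tool_rot: [3.141, 0.0, 0.234]
contact_force: [-0.3, -1.0, -0.4]
opening: 0.0917
grip_force: 0.0
```

```bash
python3 - <<'E'
from h import *
c=cap('wrist','ww'); s=robot.observe(); print(s['tool_pos'])
E
```

```text
[ 0.46603789 -0.05951523  0.22665804]
```

Call:
move_arm:
  motion:
    - [0.2,-0.45,0,0,0,0]
    - [0.4,-0.9,0,0,0,0]

```text
time: 2.62
tool_pos: [0.4847, 0.0376, 0.2267]
tool_rot: [3.141, -0.0, 0.23]
contact_force: [0.4, -0.1, -0.1]
opening: 0.0921
grip_force: 0.0
```

Call:
move_arm:
  motion:
    - [0.2,-0.45,0,0,0,0]
    - [0.4,-0.9,0.2,0,0,0]
    - [0.4,-0.9,0.4,0,0,0]
    - [0.4,-0.9,0.4,0,0,0]
    - [0.4,-0.9,0.4,0,0,0]

```text
time: 3.25
tool_pos: [0.5029, 0.1342, 0.1874]
tool_rot: [3.141, -0.001, 0.233]
contact_force: [0.5, -0.3, -0.0]
opening: 0.0917
grip_force: 0.0
```

```bash
python3 - <<'E'
from h import *
c=cap('wrist','ws'); s=robot.observe(); print(s['time'],s['tool_pos'],s['tool_rot'])
E=c['extrinsics']
def proj(c,p):
    q=np.linalg.inv(c['extrinsics'])@np.r_[p,1]; a=np.array([q[0]/-q[2],-q[1]/-q[2]]); a*=1+c['k1']*(a@a); return a*K(c)+[c['cx'],c['cy']]
u=proj(c,[.534,.130,.084]);w=proj(load('ww'),[.5225,-.058,.06]);k=proj(load('wk'),[.4384,-.3453,.032]);print(u,w,k)
def cr(t,u,h,s):
    im=load(t)['image'][:,:,::-1]; im=cv2.copyMakeBorder(im,200,200,200,200,cv2.BORDER_CONSTANT); x,y=np.round(u).astype(int)+200; print(t,'origin',x-200-h,y-200-h); return cv2.resize(im[y-h:y+h,x-h:x+h],None,fx=s,fy=s,interpolation=cv2.INTER_CUBIC)
b=np.hstack([np.vstack([cr('ww',w,50,3),cr('wk',k,50,3)]),cv2.resize(cr('ws',u,30,10),(500,600))[:, :500] if 0 else cr('ws',u,25,10)[:500]]) if 0 else None
A=np.vstack([cr('ww',w,50,3),cr('wk',k,50,3)]); B=cr('ws',u,25,10); B=cv2.copyMakeBorder(B,0,100,0,0,cv2.BORDER_CONSTANT)
cv2.imwrite('pics/m2.png',np.hstack([A,B]))
E
```

```text
3.3 [0.50300482 0.13432595 0.18761934] [ 3.14121003e+00 -1.46884949e-03  2.32690097e-01]
[337.56133761 190.76443619] [335.40056273 142.12764338] [325.17073972 208.18420369]
ww origin 285 92
wk origin 275 158
ws origin 313 166
```

View pics/m2.png

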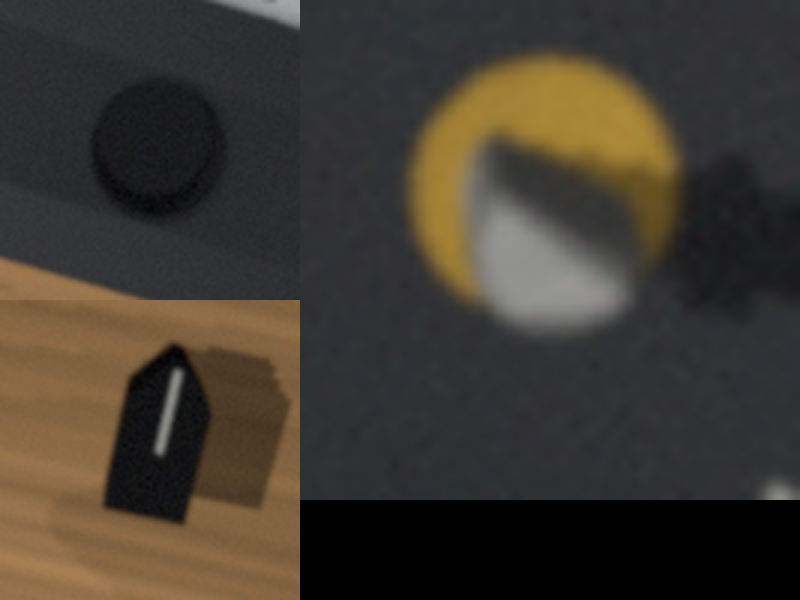

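Wrist crops: the well rim is centred at about (157,147) in the left crop. The knob line runs from (160,455) to (178,370). The flat of the shaft is the dark face on the upper right, with its top edge from about (487,195) to (632,285).

```bash
python3 - <<'E'
from h import *
cw,ck,cs=load('ww'),load('wk'),load('ws')
w=atz(cw,285+157/3-.3,92+147/3-.3,.06); print('well',w)
ax=atz(ck,275+160/3-.3,158+(455-300)/3-.3,.032); no=atz(ck,275+178/3-.3,158+(370-300)/3-.3,.032); print('knob',ax,no,np.linalg.norm(no-ax),np.arctan2(*(no-ax)[1::-1]))
sq=[atz(ck,275+x/3-.3,158+(y-300)/3-.3,.0) for x,y in [(105,505),(185,522)]]; print('knob back bottom?',sq)
f=lambda x,y,z: atz(cs,313+(x-300)/10-.45,166+y/10-.45,z)
ring=f(545,187,.06); print('ring',ring, 'ring top/bot',f(545,52,.06),f(410,187,.06),f(682,187,.06))
a,b=f(487,195,.084),f(632,285,.084); n=np.array([b[1]-a[1],-(b[0]-a[0])]); print('edge',a,b,np.linalg.norm(a-b))
c=f(550,325,.084)
for s in (1,-1):
    m=n*s
    if m@((a+b)[:2]/2-c[:2])>0: print('flat normal yaw',np.arctan2(m[1],m[0]))
a,b=f(495,138,.062),f(635,210,.062);print('low edge yaw',np.arctan2(b[1]-a[1],b[0]-a[0])+np.pi/2,np.linalg.norm(a-b))
# depth-based: shaft tip, stick
P=cloud(cs); m=(P[...,2]>.078)&(P[...,2]<.09)&(abs(P[...,0]-.534)<.02)&(abs(P[...,1]-.13)<.02)
print('tip',m.sum(),P[m].mean(0) if m.any() else 0, P[m].min(0),P[m].max(0))
m=(abs(P[...,0]-.534)<.03)&(abs(P[...,1]-.1)<.01); print('strip z',np.median(P[m][:,2]))
E
```

```text
well [ 0.52388605 -0.0589952   0.06      ]
knob [ 0.43793703 -0.34810402  0.032     ] [ 0.46451166 -0.34699274  0.032     ] 0.02659785838812334 0.04179307554734858
knob back bottom? [array([ 0.40877599, -0.3369435 ,  0.        ]), array([ 0.40930964, -0.36457151,  0.        ])]
ring [0.53388833 0.12929111 0.06      ] ring top/bot [0.54339034 0.13166964 0.06      ] [0.53163772 0.13880816 0.06      ] [0.53617452 0.1196314  0.06      ]
edge [0.5367773  0.13501519 0.084     ] [0.53309401 0.12412944 0.084     ] 0.011492003454574379
flat normal yaw -0.3262659382404369
low edge yaw -0.24396434715477655 0.011407191064387714
tip 195 [0.53323129 0.1299824  0.08251792] [0.52806174 0.1240163  0.07809419] [0.53733565 0.13533298 0.08507196]
strip z 0.2729494748532182
```

Call:
move_arm:
  motion:
    - [0.12,-0.42,0,0,0,-0.05]
    - [0.23,-0.83,0,0,0,-0.1]
    - [0.23,-0.83,0,0,0,-0.16]
    - [0.23,-0.83,0,0,0,-0.21]
    - [0.23,-0.83,0,0,0,-0.27]
    - [0.23,-0.83,0,0,0,-0.32]
    - [0.23,-0.83,0,0,0,-0.38]
    - [0.23,-0.83,0,0,0,-0.41]
    - [0.23,-0.83,0,0,0,-0.41]

```text
time: 4.42
tool_pos: [0.5059, 0.221, 0.1876]
tool_rot: [3.14, -0.0, 1.521]
contact_force: [-0.5, -0.8, -0.2]
opening: 0.0919
grip_force: 0.0
```

```bash
python3 - <<'E'
from h import *
tf([.5094,.3067,.187],1.52)
E
```

```text
shift [ 0.858 -0.009  0.006] rz 0.0002
```

```bash
python3 - <<'E'
from h import *
c=cap('wrist','wst'); print(c['extrinsics'][:3,3])
P=cloud(c); m=(P[...,2]>.085)&(P[...,2]<.1)&(np.hypot(P[...,0]-.51,P[...,1]-.306)<.035)
print(m.sum(),P[m].mean(0),np.percentile(P[m],[1,99],axis=0))
q=m.astype(np.uint8)*255; (x,y),r=cv2.minEnclosingCircle(np.argwhere(m)[:,::-1].astype(np.float32)); print(x,y,r,atz(c,x,y,.092))
cv2.imwrite('pics/m3.png',c['image'][:,:,::-1])
E
```

```text
[0.51024644 0.30551058 0.34491092]
4123 [0.50952095 0.30637867 0.0915575 ] [[0.48922158 0.28602529 0.08966382]
 [0.5297812  0.32605329 0.093343  ]]
318.5 102.5 37.020362854003906 [0.50968779 0.30653505 0.092     ]
```

View pics/m3.png

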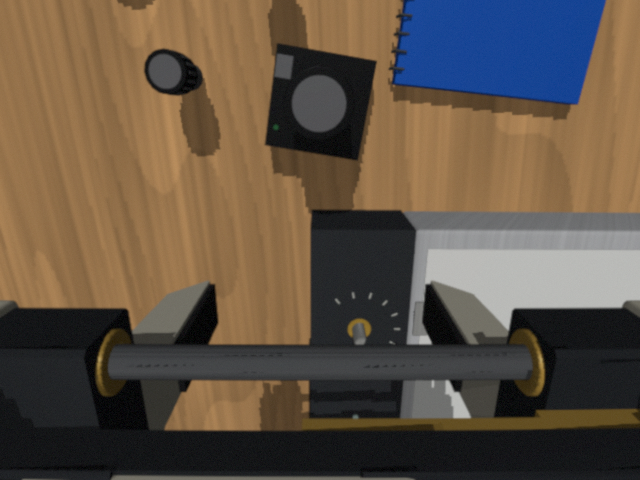

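The head is seen straight on at (319,103), giving (0.5097, 0.3065). That agrees with the top camera, so I'll go over it and down.

Call:
move_arm:
  motion:
    - [0.43,0,0,0,0,0]
    - [0.86,0,0,0,0,0]
    - [0.86,0,0.4,0,0,0]
    - [0.86,0,0.8,0,0,0]

```text
time: 4.97
tool_pos: [0.5099, 0.308, 0.1064]
tool_rot: [3.14, -0.001, 1.521]
contact_force: [-0.2, 0.2, 0.1]
opening: 0.0918
grip_force: 0.0
```

Call:
move_arm:
  motion:
    - [0,0,0.25,0,0,0]
    - [0,0,0.49,0,0,0]
    - [0,0,0.49,0,0,0]
    - [0,0,0.49,0,0,0]

```text
time: 5.48
tool_pos: [0.5103, 0.3076, 0.0588]
tool_rot: [3.14, -0.001, 1.522]
contact_force: [0.6, 0.4, 0.1]
opening: 0.0918
grip_force: 0.0
```

Call:
move_arm:
  motion:
    - [0,0,0,0,0,0]
    - [0,0,0,0,0,0]
    - [0,0,0,0,0,0]
    - [0,0,0,0,0,0]
    - [0,0,0,0,0,0]
    - [0,0,0,0,0,0]
    - [0,0,0,0,0,0]
    - [0,0,0,0,0,0]
  fingers: -1
  newtons: 35

```text
time: 6.48
tool_pos: [0.5095, 0.3075, 0.0577]
tool_rot: [3.142, 0.0, 1.523]
contact_force: [0.2, 0.1, -0.9]
opening: 0.0421
grip_force: 35.0
```

Call:
move_arm:
  motion:
    - [0,0,-0.2,0,0,0]
    - [0,0,-0.6,0,0,0]
    - [0,0,-1,0,0,0]
    - [0,0,-1,0,0,0]

```text
time: 6.98
tool_pos: [0.511, 0.3083, 0.1608]
tool_rot: [3.136, -0.003, 1.523]
contact_force: [0.6, -0.2, -1.9]
opening: 0.0423
grip_force: 35.0
```

Call:
move_arm:
  motion:
    - [-0.3,0,0,0,0,0]
    - [-0.65,0,0,0,0,0]
    - [-1,0,0,0,0,0]

```text
time: 7.35
tool_pos: [0.5035, 0.2065, 0.156]
tool_rot: [-3.139, 0.001, 1.523]
contact_force: [-0.3, -0.1, -1.6]
opening: 0.042
grip_force: 35.0
```

Call:
move_arm:
  motion:
    - [-0.35,0,0,0,0,0]
    - [-0.7,0,0,0,0,0]
    - [-1,0,0,0,0,0]

```text
time: 7.72
tool_pos: [0.4988, 0.1064, 0.1561]
tool_rot: [-3.139, 0.001, 1.523]
contact_force: [0.6, -0.6, -2.1]
opening: 0.0422
grip_force: 35.0
```

Call:
move_arm:
  motion:
    - [-0.35,0,0,0,0,0]
    - [-0.7,0,0,0,0,0]
    - [-1,0.1,0,0,0,0]
    - [-1,0.1,0,0,0,0]

```text
time: 8.22
tool_pos: [0.5047, 0.0057, 0.1563]
tool_rot: [-3.14, 0.0, 1.52]
contact_force: [-0.3, 0.6, -0.9]
opening: 0.0424
grip_force: 35.0
```

```bash
python3 - <<'E'
from h import *
c=cap('wrist','wh'); s=robot.observe(); print(s['tool_pos'],s['tool_rot'],s['opening'],s['contact_force'])
P=cloud(c); h=s['tool_pos']
m=(abs(P[...,2]-.191)<.012)&(np.hypot(P[...,0]-h[0],P[...,1]-h[1])<.04)
print('head top',m.sum(),P[m].mean(0),np.percentile(P[m],[1,99],axis=0))
tf([.5235,-.0578,.157],1.518)
E
```

```text
[0.50431249 0.00683949 0.15636769] [-3.13899049e+00 -3.59896280e-04  1.52080876e+00] 0.042574982215481665 [-0.4822325   0.06338048 -1.37068027]
head top 9734 [0.50522495 0.01275602 0.18968004] [[ 0.47346242 -0.01559561  0.17939263]
 [ 0.53742125  0.02611232  0.20224082]]
shift [-0.636  0.224 -0.006] rz 0.0009
```

View pics/wh.png

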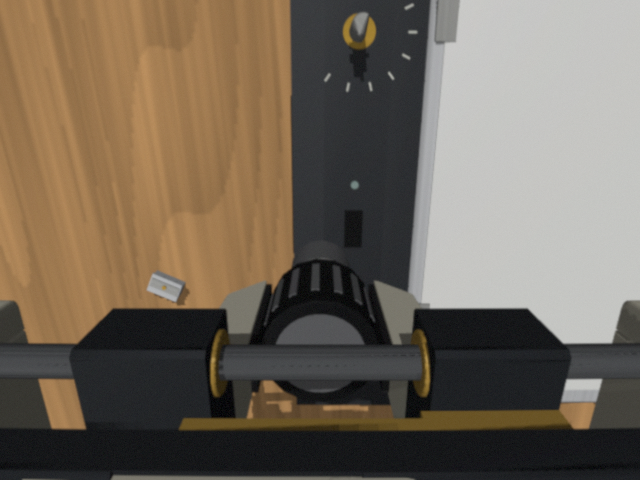

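The stick hangs upright between the pads, head top at about (322,351). I'll check its offset from the TCP quickly.

```bash
python3 - <<'E'
from h import *
c=load('wh'); s=robot.observe(); p=s['tool_pos']
print('edges', [np.round(atz(c,u,v,.191)-p,4) for u,v in [(272,350),(372,350),(322,309),(322,393)]])
P=cloud(c)
m=(P[...,2]<.15)&(P[...,2]>.115)&(np.hypot(P[...,0]-p[0],P[...,1]-p[1])<.03); u=P[m]-p
print('stem',m.sum(),np.percentile(u,[1,50,99],axis=0).round(4), P[m][:,2].min())
E
```

```text
edges [array([-0.0165,  0.0003,  0.0346]), array([ 0.0194, -0.0014,  0.0346]), array([0.0022, 0.016 , 0.0346]), array([ 0.0005, -0.0193,  0.0346])]
stem 688 [[-0.0138  0.0037 -0.0411]
 [ 0.0012  0.0119 -0.0317]
 [ 0.0145  0.0137 -0.0189]] 0.1150272395084743
```

Call:
move_arm:
  motion:
    - [-0.3,0.1,0,0,0,0]
    - [-0.63,0.21,0,0,0,0]
    - [-0.63,0.21,0,0,0,0]
    - [-0.63,0.21,0.2,0,0,0]
    - [-0.63,0.21,0.4,0,0,0]
    - [-0.63,0.21,0.4,0,0,0]
    - [-0.63,0.21,0.4,0,0,0]

```text
time: 9.15
tool_pos: [0.5231, -0.0558, 0.1181]
tool_rot: [3.141, -0.0, 1.524]
contact_force: [-0.0, -0.3, -2.1]
opening: 0.042
grip_force: 35.0
```

Call:
move_arm:
  motion:
    - [0,0,0.03,0,0,0]
    - [0,0,0.06,0,0,0]
    - [0,0,0.09,0,0,0]
    - [0,0,0.12,0,0,0]
    - [0,0,0.12,0,0,0]

```text
time: 9.78
tool_pos: [0.523, -0.0569, 0.1055]
tool_rot: [3.142, 0.001, 1.523]
contact_force: [0.3, -2.0, -2.3]
opening: 0.0424
grip_force: 35.0
```

```bash
python3 - <<'E'
from h import *
s=robot.observe(); print(s['tool_pos'],s['tool_rot'],s['contact_force'],s['torque'])
E
```

```text
[ 0.52304973 -0.05690055  0.10547988] [3.14157959e+00 5.32830315e-04 1.52275717e+00] [ 0.3209384  -1.99706959 -2.25188089] [-0.4392197  -0.12644194  0.00433772]
```

It has entered the mouth with only a small lateral force, so I'll continue with a slight shift in -y.

Call:
move_arm:
  motion:
    - [-0.01,0,0.04,0,0,0]
    - [-0.01,0,0.08,0,0,0]
    - [-0.01,0,0.12,0,0,0]
    - [-0.01,0,0.16,0,0,0]
    - [-0.01,0,0.2,0,0,0]
    - [-0.01,0,0.2,0,0,0]

```text
time: 10.52
tool_pos: [0.5228, -0.0575, 0.0854]
tool_rot: [-3.141, -0.0, 1.523]
contact_force: [-0.6, 0.5, -1.3]
opening: 0.0421
grip_force: 35.0
```

Call:
move_arm:
  motion:
    - [0,0,0.04,0,0,0]
    - [0,0,0.08,0,0,0]
    - [0,0,0.12,0,0,0]
    - [0,0,0.15,0,0,0]
    - [0,0,0.17,0,0,0]
    - [0,0,0.18,0,0,0]
    - [0,0,0.19,0,0,0]

```text
time: 11.4
tool_pos: [0.5231, -0.0576, 0.0667]
tool_rot: [3.141, 0.0, 1.523]
contact_force: [-0.1, 1.0, -1.5]
opening: 0.0424
grip_force: 35.0
```

Call:
move_arm:
  motion:
    - [0,0,0.01,0,0,0]
    - [0,0,0.02,0,0,0]
    - [0,0,0.02,0,0,0]

```text
time: 11.78
tool_pos: [0.5231, -0.0576, 0.0656]
tool_rot: [3.141, 0.0, 1.523]
contact_force: [-2.7, 0.1, 6.4]
opening: 0.0421
grip_force: 35.0
```

Call:
move_arm:
  motion:
    - [0,0,0.01,0,0,0]
    - [0,0,0.01,0,0,0]

```text
time: 12.02
tool_pos: [0.5231, -0.0576, 0.0655]
tool_rot: [3.141, 0.0, 1.523]
contact_force: [-5.3, 1.1, 14.6]
opening: 0.0424
grip_force: 35.0
```

Home: it stopped at the expected height with 14.6 N. I'll release, rise and look.

Call:
move_arm:
  motion:
    - [0,0,-0.01,0,0,0]
    - [0,0,-0.01,0,0,0]
    - [0,0,-0.01,0,0,0]
    - [0,0,-0.01,0,0,0]
    - [0,0,-0.01,0,0,0]
    - [0,0,-0.01,0,0,0]
  fingers: 1

```text
time: 12.78
tool_pos: [0.523, -0.0576, 0.0646]
tool_rot: [-3.142, 0.0, 1.523]
contact_force: [-0.4, -0.6, 0.3]
opening: 0.0913
grip_force: 0.0
```

Call:
move_arm:
  motion:
    - [0,0,-0.2,0,0,0]
    - [0,0,-0.6,0,0,0]
    - [0,0,-1,0,0,0]
    - [0,0,-1,0,0,0]

```text
time: 13.28
tool_pos: [0.5248, -0.058, 0.1678]
tool_rot: [3.135, 0.001, 1.523]
contact_force: [0.5, 0.4, 0.0]
opening: 0.0916
grip_force: 0.0
```

Call:
move_arm:
  motion:
    - [-0.4,0,0,0,0,0.05]
    - [-0.8,0,0,0,0,0.1]
    - [-0.8,0,0,0,0,0.16]
    - [-0.8,0,0,0,0,0.21]
    - [-0.8,0,0,0,0,0.27]
    - [-0.8,0,0,0,0,0.32]
    - [-0.8,0,0,0,0,0.38]
    - [-0.8,0,0,0,0,0.43]
    - [-0.8,0,0,0,0,0.472]
    - [-0.8,0,0,0,0,0.472]

```text
time: 14.52
tool_pos: [0.5186, -0.1373, 0.1636]
tool_rot: [-3.141, 0.002, 0.041]
contact_force: [-0.5, 1.6, -0.0]
opening: 0.0919
grip_force: 0.0
```

```bash
python3 - <<'E'
from h import *
c=cap('top','top1'); s=robot.observe();print(s['time'],s['tool_pos'],s['tool_rot'],s['qpos'])
P=cloud(c); m=(P[...,2]>.085)&(P[...,2]<.115)&(np.hypot(P[...,0]-.523,P[...,1]+.0588)<.03); print('head',m.sum(),P[m].mean(0), np.percentile(P[m][:,2],[5,50,95]))
tf([.430,-.3465,.165],0.038)
E
```

```text
14.575 [ 0.51871214 -0.13726858  0.16379567] [-3.14097231e+00  1.44263378e-03  4.27511593e-02] [-4.01539351e-01  4.22070304e-01  1.58577314e+00 -6.61209169e-05
  1.13531842e+00  1.12653420e+00]
head 44 [ 0.52210936 -0.04098436  0.098359  ] [0.09175944 0.09900835 0.10267907]
shift [-0.976  2.052 -0.012] rz 0.0015
```

Call:
move_arm:
  motion:
    - [-0.25,0.5,0,0,0,0]
    - [-0.5,1,0,0,0,0]

```text
time: 14.82
tool_pos: [0.4727, -0.2399, 0.1643]
tool_rot: [-3.141, 0.0, 0.045]
contact_force: [0.6, -0.3, 0.4]
opening: 0.0919
grip_force: 0.0
```

Call:
move_arm:
  motion:
    - [-0.25,0.5,0,0,0,0]
    - [-0.48,1,0,0,0,0]
    - [-0.48,1,0,0,0,0]
    - [-0.48,1,0,0,0,0]
    - [-0.48,1,0,0,0,0]

```text
time: 15.45
tool_pos: [0.4297, -0.3399, 0.1646]
tool_rot: [-3.141, 0.0, 0.042]
contact_force: [-0.1, -0.4, -0.1]
opening: 0.0919
grip_force: 0.0
```

```bash
python3 - <<'E'
from h import *
c=cap('wrist','wk2'); s=robot.observe();print(s['tool_pos'],s['tool_rot'])
c2=cap('top','top2')
P=cloud(c2); m=(P[...,2]>.085)&(P[...,2]<.115)&(np.hypot(P[...,0]-.523,P[...,1]+.0588)<.03); print('head',m.sum(),P[m].mean(0), np.percentile(P[m][:,2],[5,50,95]))
P=cloud(c); m=(abs(P[...,2]-.032)<.008)&(np.hypot(P[...,0]-.44,P[...,1]+.347)<.04)
mm=m.astype(np.uint8); n,l,st,_=cv2.connectedComponentsWithStats(mm); i=1+st[1:,4].argmax(); q=P[l==i][:,:2].astype(np.float32); print(st[i],'rect',cv2.minAreaRect(q),'x',q[:,0].min(),q[:,0].max(),q[:,1].min(),q[:,1].max())
x,y,w,h,_=st[i]; im=c['image'][:,:,::-1]; X=max(0,x-20);Y=max(0,y-20); cc=cv2.resize(im[Y:Y+h+40,X:X+w+40],None,fx=4,fy=4,interpolation=cv2.INTER_CUBIC)[:600,:800]; print(X,Y,cc.shape); cv2.imwrite('pics/m4.png',cc)
E
```

```text
[ 0.4297969  -0.33995964  0.16468703] [-3.14134009e+00  5.76749258e-05  4.24699771e-02]
head 354 [ 0.52166567 -0.05778395  0.09893813] [0.09330437 0.09931334 0.10314559]
[ 313  169   36   67 2010] rect ((0.44288361072540283, -0.3469562828540802), (0.050664741545915604, 0.025996580719947815), 0.8477721214294434) x 0.41758117 0.4682363 -0.3601997 -0.33379418
293 149 (428, 304, 3)
```

View pics/m4.png

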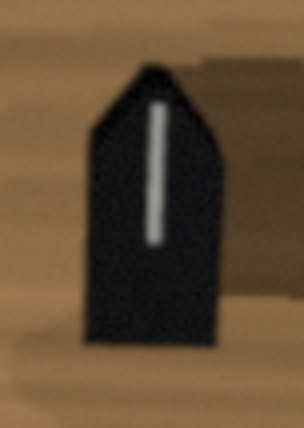

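The knob top measures 50.7 x 26.0 mm, with its axis at (0.438, -0.347) and a yaw of about 0.015. I'll go down and grip it.

Call:
move_arm:
  motion:
    - [0.08,0.073,0.4,0,0,0.009]
    - [0.08,0.073,0.8,0,0,0.009]
    - [0.08,0.073,0.8,0,0,0.009]

```text
time: 15.92
tool_pos: [0.4364, -0.3459, 0.0823]
tool_rot: [-3.137, 0.004, 0.013]
contact_force: [-0.3, 1.7, 0.1]
opening: 0.0919
grip_force: 0.0
```

Call:
move_arm:
  motion:
    - [0,0,0.3,0,0,0]
    - [0,0,0.6,0,0,0]
    - [0,0,0.77,0,0,0]
    - [0,0,0.8,0,0,0]
    - [0,0,0.8,0,0,0]
    - [0,0,0.8,0,0,0]

```text
time: 16.68
tool_pos: [0.4381, -0.3488, 0.0059]
tool_rot: [3.14, -0.001, 0.012]
contact_force: [-0.3, -0.8, -0.9]
opening: 0.0918
grip_force: 0.0
```

```bash
python3 - <<'E'
from h import *
tf([.4379,-.347,.004],.015); s=robot.observe();print(s['tool_pos'],s['contact_force'],s['tool_rot'])
E
```

```text
shift [-0.002 -0.018  0.019] rz -0.001
[ 0.43807483 -0.3487708   0.00587345] [-0.27817503 -0.8025479  -0.93022483] [ 3.13999652e+00 -1.39511201e-03  1.18112197e-02]
```

Call:
move_arm:
  motion:
    - [0,-0.018,0.01,0,0,0]
    - [0,-0.018,0.01,0,0,0]

```text
time: 16.92
tool_pos: [0.4375, -0.3463, 0.004]
tool_rot: [3.141, -0.0, 0.012]
contact_force: [-0.4, -0.2, 0.8]
opening: 0.0917
grip_force: 0.0
```

Call:
move_arm:
  motion:
    - [0,0,0,0,0,0]
    - [0,0,0,0,0,0]
    - [0,0,0,0,0,0]
    - [0,0,0,0,0,0]
    - [0,0,0,0,0,0]
    - [0,0,0,0,0,0]
    - [0,0,0,0,0,0]
    - [0,0,0,0,0,0]
  fingers: -1
  newtons: 45

```text
time: 17.92
tool_pos: [0.4375, -0.3464, 0.0037]
tool_rot: [3.141, -0.0, 0.012]
contact_force: [0.2, -0.6, -0.8]
opening: 0.0256
grip_force: 45.0
```

```bash
python3 - <<'E'
from h import *
s=robot.observe();print(s['tool_pos'],s['contact_force'],s['tool_rot'],s['opening'],s['grip_force'])
c=cap('wrist','wk3')
# square end + nose position of knob relative to TCP in tool frame from depth
P=cloud(c); t=s['tool_pos']
m=(abs(P[...,2]-.032)<.008)&(np.hypot(P[...,0]-.44,P[...,1]+.347)<.045)&(abs(P[...,1]-t[1])<.006)
print(m.sum(),np.percentile(P[m]-t,[1,99],axis=0))
E
```

```text
[ 0.43748363 -0.34642162  0.00371283] [ 0.16094628 -0.59407588 -0.76679301] [ 3.14146541e+00 -9.49062978e-06  1.17228435e-02] 0.025571551574542117 44.99998088926077
2790 [[-0.01901791 -0.00584255  0.02132841]
 [ 0.03074344  0.00590352  0.02904562]]
```

Knob held: opening 25.6 mm, axis about 0.6 mm ahead of the TCP. Next I'll lift it and carry it over to the shaft.

Call:
move_arm:
  motion:
    - [0,0,-0.2,0,0,0]
    - [0,0,-0.6,0,0,0]
    - [0,0,-1,0,0,0]

```text
time: 18.35
tool_pos: [0.4372, -0.3461, 0.1045]
tool_rot: [-3.141, 0.001, 0.012]
contact_force: [-0.3, -0.6, -0.3]
opening: 0.0257
grip_force: 45.0
```

Call:
move_arm:
  motion:
    - [0.1,-0.3,-0.3,0,0,0]
    - [0.2,-0.65,-0.56,0,0,0]
    - [0.24,-1,-0.56,0,0,0]

```text
time: 18.73
tool_pos: [0.4616, -0.2458, 0.1619]
tool_rot: [3.139, -0.004, 0.012]
contact_force: [0.6, -0.0, -0.0]
opening: 0.0262
grip_force: 45.0
```

Call:
move_arm:
  motion:
    - [0.1,-0.35,0,0,0,0]
    - [0.2,-0.7,0,0,0,0]
    - [0.24,-1,0,0,0,0]

```text
time: 19.1
tool_pos: [0.4833, -0.1445, 0.1597]
tool_rot: [-3.142, -0.0, 0.012]
contact_force: [0.6, -0.3, -0.5]
opening: 0.0259
grip_force: 45.0
```

Call:
move_arm:
  motion:
    - [0.1,-0.35,0,0,0,0]
    - [0.2,-0.7,0,0,0,0]
    - [0.24,-1,0,0,0,0]

```text
time: 19.48
tool_pos: [0.5061, -0.0442, 0.1597]
tool_rot: [3.142, -0.0, 0.012]
contact_force: [-0.2, -0.3, -0.1]
opening: 0.0252
grip_force: 45.0
```

Call:
move_arm:
  motion:
    - [0.1,-0.35,0,0,0,0.03]
    - [0.2,-0.7,0,0,0,0.07]
    - [0.24,-1,0,0,0,0.096]
    - [0.24,-1,0,0,0,0.096]
    - [0.24,-1,0,0,0,0.096]

```text
time: 20.1
tool_pos: [0.5286, 0.0543, 0.1596]
tool_rot: [3.141, 0.0, -0.289]
contact_force: [0.4, 0.6, -0.2]
opening: 0.0257
grip_force: 45.0
```

```bash
python3 - <<'E'
from h import *
s=robot.observe();print(s['time'],s['tool_pos'],s['tool_rot'],s['opening'],s['grip_force'])
c=cap('wrist','wp'); print(c['extrinsics'][:3,3]); tf([.5333,.1302,.12],-.29)
E
```

```text
20.1 [0.52859104 0.0543115  0.1595743 ] [ 3.14108335e+00  1.95997054e-04 -2.88603046e-01] 0.025653095837379798 44.99984811991453
[0.60952373 0.03114777 0.31682208]
shift [-0.173 -0.744  0.396] rz 0.0001
```

View pics/wp.png

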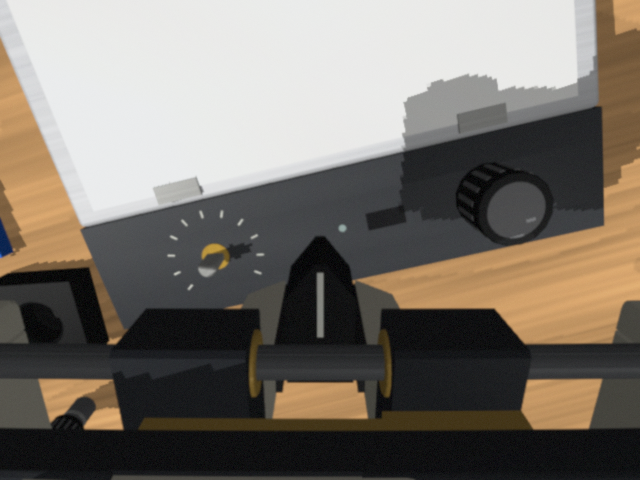

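The battery is seated in the well and the shaft is at about (212,260). I'll check the flat's direction in an enlarged crop; its edge should look level along the tool's y.

```bash
python3 - <<'E'
from h import *
c=load('wp'); im=c['image'][:,:,::-1]
cv2.imwrite('pics/m5.png',cv2.resize(im[237:287,187:237],None,fx=12,fy=12,interpolation=cv2.INTER_CUBIC))
P=cloud(c); 
E
```

```text
(no output)
```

View pics/m5.png

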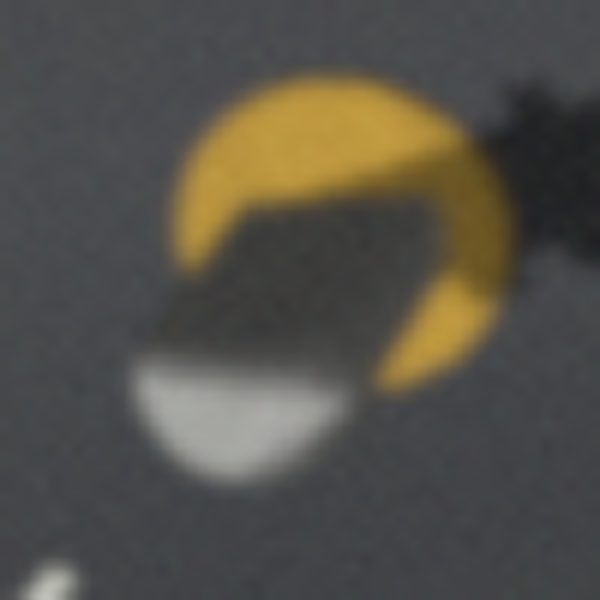

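```bash
python3 - <<'E'
from h import *
c=load('wp'); f=lambda x,y,z: atz(c,187+x/12-.45,237+y/12-.45,z)
print('ring',f(343,233,.06),f(173,233,.06),f(515,233,.06),f(343,73,.06),f(343,392,.06))
a,b=f(138,360,.084),f(348,388,.084); print(a,b,np.linalg.norm(a-b),np.arctan2(b[1]-a[1],b[0]-a[0])+np.pi/2)
m=(a+b)/2; y=-.3; print('axis from edge',m[:2]-.0025*np.array([np.cos(y),np.sin(y)]))
tf([.5333,.1302,.12],-.29)
E
```

```text
ring [0.53392968 0.12909512 0.06      ] [0.53673561 0.13854231 0.06      ] [0.53109312 0.1195482  0.06      ] [0.54309382 0.12553147 0.06      ] [0.52461709 0.13272024 0.06      ]
[0.53735801 0.13298398 0.084     ] [0.53269082 0.12289014 0.084     ] 0.011120622999890547 -0.4331013702496107
axis from edge [0.53263608 0.12867586]
shift [-0.173 -0.744  0.396] rz 0.0001
```

Call:
move_arm:
  motion:
    - [-0.08,-0.37,0,0,0,0.013]
    - [-0.17,-0.737,0,0,0,0.013]
    - [-0.17,-0.737,0.2,0,0,0.013]
    - [-0.17,-0.737,0.4,0,0,0.013]
    - [-0.17,-0.737,0.5,0,0,0.013]
    - [-0.17,-0.737,0.6,0,0,0.013]
    - [-0.17,-0.737,0.66,0,0,0.013]
    - [-0.17,-0.737,0.66,0,0,0.013]

```text
time: 21.15
tool_pos: [0.5335, 0.13, 0.0935]
tool_rot: [3.141, 0.0, -0.331]
contact_force: [-0.3, 0.3, 0.5]
opening: 0.0258
grip_force: 45.0
```

```bash
python3 - <<'E'
from h import *
s=robot.observe();print(s['time'],s['tool_pos'],s['tool_rot'],s['contact_force'])
tf([.5331,.1295,.0875],-.33)
E
```

```text
21.15 [0.53350173 0.13000201 0.09352473] [ 3.14133225e+00  3.00176013e-04 -3.30927829e-01] [-0.33131722  0.25329249  0.54009739]
shift [-0.002  0.006  0.06 ] rz -0.0003
```

Call:
move_arm:
  motion:
    - [0,0.005,0.03,0,0,0]
    - [0,0.005,0.06,0,0,0]
    - [0,0.005,0.07,0,0,0]
    - [0,0.005,0.08,0,0,0]
    - [0,0.005,0.08,0,0,0]

```text
time: 21.78
tool_pos: [0.5334, 0.1297, 0.0857]
tool_rot: [3.141, -0.0, -0.331]
contact_force: [-0.5, 0.9, 0.2]
opening: 0.026
grip_force: 45.0
```

```bash
python3 - <<'E'
from h import *
s=robot.observe();print(s['tool_pos'],s['tool_rot'],s['contact_force'],s['torque'])
E
```

```text
[0.53339897 0.12971818 0.08567305] [ 3.14148127e+00 -3.34095043e-05 -3.30656458e-01] [-0.52111981  0.93248946  0.1535984 ] [ 0.07548889 -0.02971313  0.01690338]
```

Call:
move_arm:
  motion:
    - [0,0,0.01,0,0,0]
    - [0,0,0.02,0,0,0]
    - [0,0,0.03,0,0,0]
    - [0,0,0.03,0,0,0]

```text
time: 22.28
tool_pos: [0.5334, 0.1296, 0.0826]
tool_rot: [3.141, 0.0, -0.331]
contact_force: [-0.1, -0.9, -0.8]
opening: 0.0258
grip_force: 45.0
```

```bash
python3 - <<'E'
from h import *
s=robot.observe();print(s['tool_pos'],s['tool_rot'],s['contact_force'],s['torque'])
E
```

```text
[0.53335163 0.12959592 0.0825693 ] [ 3.14128311e+00  7.64102638e-05 -3.30668642e-01] [-0.09098926 -0.92062736 -0.77188979] [-0.20428906  0.08338927  0.02888812]
```

Bottom is 5 mm below the tip with no force, so the shaft is in the bore. I'll continue.

Call:
move_arm:
  motion:
    - [0,0,0.015,0,0,0]
    - [0,0,0.03,0,0,0]
    - [0,0,0.045,0,0,0]
    - [0,0,0.06,0,0,0]
    - [0,0,0.06,0,0,0]

```text
time: 22.9
tool_pos: [0.5334, 0.1296, 0.0765]
tool_rot: [3.141, 0.0, -0.331]
contact_force: [0.5, -3.4, -0.2]
opening: 0.0257
grip_force: 45.0
```

Call:
move_arm:
  motion:
    - [0,0,0.015,0,0,0]
    - [0,0,0.03,0,0,0]
    - [0,0,0.045,0,0,0]
    - [0,0,0.06,0,0,0]
    - [0,0,0.06,0,0,0]

```text
time: 23.52
tool_pos: [0.5333, 0.1296, 0.0705]
tool_rot: [3.141, 0.0, -0.331]
contact_force: [0.1, -4.0, 0.0]
opening: 0.0258
grip_force: 45.0
```

```bash
python3 - <<'E'
from h import *
s=robot.observe();print(s['tool_pos'],s['tool_rot'],s['contact_force'],s['torque'])
E
```

```text
[0.53334961 0.12958624 0.07050617] [ 3.14127175e+00  6.67324996e-05 -3.30676977e-01] [ 0.09938607 -3.98347443  0.04035286] [-0.52200941  0.09849206 -0.02176491]
```

Call:
move_arm:
  motion:
    - [0,0.004,0.01,0,0,0]
    - [0,0.004,0.02,0,0,0]
    - [0,0.004,0.02,0,0,0]
  newtons: 55

```text
time: 23.9
tool_pos: [0.5334, 0.1295, 0.0689]
tool_rot: [-3.141, -0.0, -0.331]
contact_force: [-1.8, -2.7, 5.8]
opening: 0.0254
grip_force: 55.0
```

Call:
move_arm:
  motion:
    - [0,0,0.01,0,0,0]
    - [0,0,0.02,0,0,0]
    - [0,0,0.02,0,0,0]

```text
time: 24.28
tool_pos: [0.5334, 0.1295, 0.0672]
tool_rot: [-3.141, -0.001, -0.331]
contact_force: [-3.0, -2.1, 6.8]
opening: 0.0258
grip_force: 55.0
```

Call:
move_arm:
  motion:
    - [0,0,0.01,0,0,0]
    - [0,0,0.01,0,0,0]
    - [0,0,0.01,0,0,0]

```text
time: 24.65
tool_pos: [0.5334, 0.1295, 0.0663]
tool_rot: [-3.141, -0.001, -0.331]
contact_force: [-2.3, -1.7, 7.5]
opening: 0.0255
grip_force: 55.0
```

Call:
move_arm:
  motion:
    - [0,0,0.01,0,0,0]
    - [0,0,0.01,0,0,0]
    - [0,0,0.01,0,0,0]

```text
time: 25.02
tool_pos: [0.5334, 0.1295, 0.0655]
tool_rot: [-3.141, -0.001, -0.331]
contact_force: [-3.7, -1.7, 9.2]
opening: 0.0258
grip_force: 55.0
```

Call:
move_arm:
  motion:
    - [0,0,0.01,0,0,0]
    - [0,0,0.01,0,0,0]
    - [0,0,0.01,0,0,0]

```text
time: 25.4
tool_pos: [0.5336, 0.1295, 0.0654]
tool_rot: [-3.141, -0.001, -0.33]
contact_force: [-4.9, -3.2, 16.0]
opening: 0.0259
grip_force: 55.0
```

It hit the end stop: 4.2 mm of travel and 16 N. I'll hold for the long press and check once more.

Call:
move_arm:
  motion:
    - [0,0,0,0,0,0]
    - [0,0,0,0,0,0]
    - [0,0,0,0,0,0]
    - [0,0,0,0,0,0]
    - [0,0,0,0,0,0]
    - [0,0,0,0,0,0]
    - [0,0,0,0,0,0]
    - [0,0,0,0,0,0]
    - [0,0,0,0,0,0]
    - [0,0,0,0,0,0]
    - [0,0,0,0,0,0]
    - [0,0,0,0,0,0]

```text
time: 26.9
tool_pos: [0.5335, 0.1295, 0.0654]
tool_rot: [-3.141, -0.001, -0.331]
contact_force: [-4.9, -2.2, 15.9]
opening: 0.026
grip_force: 55.0
```

Call:
move_arm:
  motion:
    - [0,0,0,0,0,0]
    - [0,0,0,0,0,0]
    - [0,0,0,0,0,0]
    - [0,0,0,0,0,0]
    - [0,0,0,0,0,0]
    - [0,0,0,0,0,0]
    - [0,0,0,0,0,0]
    - [0,0,0,0,0,0]
    - [0,0,0,0,0,0]
    - [0,0,0,0,0,0]
    - [0,0,0,0,0,0]
    - [0,0,0,0,0,0]

```text
time: 28.4
tool_pos: [0.5335, 0.1295, 0.0654]
tool_rot: [-3.141, -0.001, -0.331]
contact_force: [-5.7, -1.9, 15.4]
opening: 0.0255
grip_force: 55.0
```

```bash
python3 - <<'E'
from h import *
s=robot.observe();print(s['time'],s['tool_pos'],s['contact_force'])
cap('side','side1')
E
```

```text
28.4 [0.53353694 0.12949778 0.06536203] [-5.70371133 -1.94279234 15.39920015]
```

View pics/side1.png

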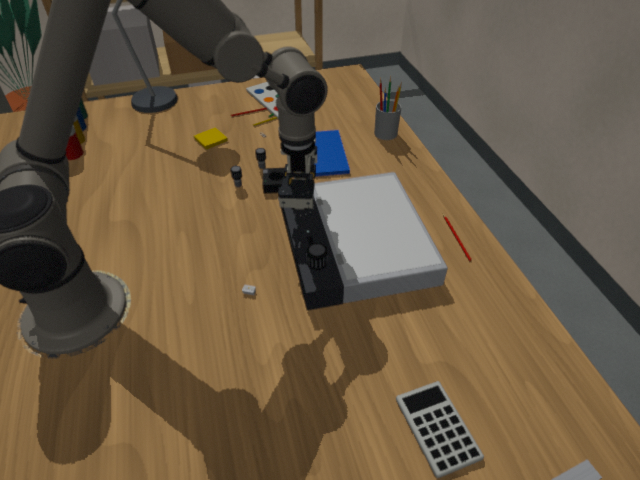

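The side view shows the battery seated at (317,257), the gripper holding the knob on the shaft at (297,195), and the notebook, calculator and sharpener in place. I'm handing in.

```bash
python3 -c "
from cell import robot
print(robot.hand_in())"
```

```text
the job is handed in; nothing more can be done
None
```

I handed the job in at about 28 s: the battery stick is fully home in its well and released, and the dimmer knob is on its shaft and still held pressed against its end stop at about 15 N; the hand-in returned no verdict.

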